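# Set the circuit-board holder to its gauge mark with the thumbwheel

### The job

Preset the circuit-board holder for the next board: roll its knurled brass wheel under a fingertip, so that the crown of the wheel travels towards the scale side, until the black sliding jaw has closed the gap far enough for its pointer to stand on the red gauge mark, and do not run on past the mark. Move the jaw only with the wheel, never by pushing the jaw or the red mark; do not lift the holder or shove it along the bench, and leave everything around it alone.

Things in the scene. Friction and masses are not known exactly. Their poses are not given: they have to be found in the camera images.
- holder: Board holder, loose on rubber feet, 3.4 kg; aluminium base 150 x 300 mm (x, y), 16 mm high. Origin: centre of the underside, on the bench. y = slide direction: fixed jaw at y -135 mm, wheel at +130 mm, sliding jaw between. +x = scale side (white scale bar at x +67 mm, top 27 mm up). Its +x points away from the robot, turned up to 0.45 rad either way. Rods and screw stay below 52 mm.
- wheel: Knurled brass wheel, 56 mm diameter, 20 mm wide, turning about the holder's y axis. Origin: its centre, at holder (0, 130, 46) mm. It sits in a slot of a blue housing 100 mm along x, 36 mm along y, top 60 mm above the bench, so only its top 14 mm stand free; inside the slot, webs 46 mm high begin 34 mm either side of the axis.
- crown (a point): Top of the wheel, 74 mm above the bench, fixed on the holder. A fingertip pressed on it with a few N and moved along the holder's +x rolls the wheel by friction and closes the gap; -x opens it. 1.5 to 2.5 N along the rim turns it, it stays where left. 7 mm of rim travel = 1 mm of jaw (25 mm a turn); 2.5 to 7 rad are needed, so several strokes.
- jaw: Black sliding jaw, 90 mm along x, 20 mm along y, top 62 mm above the bench. Origin on the bench plane, at holder x 0, at mid-thickness. It starts at holder y 57 to 65 mm and moves along the holder's -y, towards the fixed jaw, as the gap closes. The screw holds it; it is not to be pushed.
- pointer (a point): Tip of the black pointer, 3 mm wide, 29 mm above the bench, sticking out of the sliding jaw's scale side at holder x +58 mm, level with the middle of the jaw's thickness; it moves with the jaw.
- mark: Red gauge mark: clip on the scale bar, 18 mm along x, 5 mm wide along y, top 30 mm above the bench. Origin: middle of the underside of its flat part, at holder x +68 mm; axes parallel to the holder's. At the start it is 10 to 28 mm further along the holder's -y than the pointer. The setting is right when pointer and mark have the same y in the holder's frame.
- flux: White bottle with red cap, 34 mm diameter, 85 mm tall, standing beyond the wheel end of the holder. Origin: centre of its underside.
- driver: Orange-handled screwdriver, 170 mm long, lying on the robot's side of the holder, roughly parallel to its y. Origin on the bench under it.
- meter: Yellow and black multimeter, 85 x 180 mm, 49 mm high, lying beyond the scale side of the holder. Origin: centre of its underside.
- board: Green circuit board 100 x 160 mm on 10 mm brass standoffs, 28 mm high with its parts, lying beyond the fixed-jaw end of the holder. Origin on the bench under its centre.

How it is judged:
On the way, in this order (a step that is already met when the one before it is completed fails the run):
1. a finger is on the wheel while the gap is still open (pointer at least 5 mm short of the mark) (contact force between the fingers and wheel above 0.5 N and y of pointer in the frame of mark above 0.005 m), for 0.05 s.
2. the pointer stands on the red mark (y of pointer in the frame of mark between -0.0025 and 0.0025 m), for 0.2 s.
At the end, for the whole second after the job is handed in: The pointer stands on the 5 mm wide red mark (within 2.5 mm of its middle along the slide), the wheel is at rest, the holder is within 15 mm of where it stood and the four things around it within 15 mm of where they lay (all of step 2 and angular speed of wheel below 0.05 rad/s and distance of holder from where it was at the start of the episode below 0.015 m and not (distance of flux from where it was at the start of the episode above 0.015 m) and not (distance of driver from where it was at the start of the episode above 0.015 m) and not (distance of meter from where it was at the start of the episode above 0.015 m) and not (distance of board from where it was at the start of the episode above 0.015 m)); the robot touches nothing.
It fails at once if the pointer runs more than 4 mm past the middle of the red mark (y of pointer in the frame of mark below -0.004 m).
It fails at once if the robot pushes the sliding jaw instead of the wheel (over 2 N) (contact force between any of the fingers, the arm and jaw above 2 N).
It fails at once if the robot pushes the red mark (over 1 N) (contact force between any of the fingers, the arm and mark above 1 N).
It fails at once if the holder is shoved or carried more than 20 mm, lifted or tipped (distance of holder from where it was at the start of the episode above 0.02 m or height (world z) of holder above 0.008 m or angle between holder's own z axis and vertical above 0.06 rad).
It fails at once if a bystander is moved more than 20 mm, or lifted (distance of any of flux, driver, meter, board from where it was at the start of the episode above 0.02 m or height (world z) of any of flux, driver, meter, board above 0.02 m).
It also fails if it takes over 64 s, if anything falls off the work surface, if the arm or the gripper's body presses on something with over 40 N, if the wrist force passes 120 N, or if a joint passes its speed limit or range.

### The arm

A 7-joint arm with a two-finger parallel gripper is mounted at the origin on the work surface. World frame = base frame: x ahead of the robot, y to its left, z up, the work surface at z = 0. Lengths are in m, angles in rad, forces in N, time in s.
With the tool pointing down it reaches from about 0.425 to 0.925 m from the base axis. Payload 6.8 kg.
Tool frame: the origin (TCP) lies on the mounting face of the last link; the fingertips stand 173 mm ahead of it and the grasp point (between the pads) lies 155 mm ahead of it; z points along the fingers, y is the line along which they close (so a half turn about z gives the same grasp; the last joint's range is limited). The gripper opens to 85 mm and grips with 20 to 120 N. Pads are 22 mm wide; open, the fingers measure 114 mm over their backs; the gripper's body (76 mm by 85 mm) begins 54 mm behind the grasp point. The pads swing forward as they close: fully open they stand 13 mm farther back than shut.
Start: joints at [-1.333, 0.477, 0.022, 1.555, -0.011, 1.109, -0.083], TCP at [0.229, 0.635, 0.405] pointing down, gripper open.
Joint ranges: [-2.96, 2.96], [-0.34, 2.1], [-1.41, 1.46], [0.24, 2.44], [-1.37, 4.51], [0.17, 1.92], [-2.96, 2.96]. Speed limits (rad/s): [2.39, 2.39, 3.14, 3.14, 3.14, 3.14, 3.14].

### API

Orientations are given as a rotation vector (axis times angle).
In Python, from bench import r gives the robot as it stands.
- The arm moves only by the tool carry_out, never from a script. Its argument "moves" is a list of rows, each a list of 5 numbers: the shift along the tool's x, y, z in m, then the turn about the tool's z in rad, then the finger opening in m, from 0 to 0.0854. In form: [[dx, dy, dz, roll, claw], ...]. A call has exactly 8 rows; each row is the pose to reach, as a shift and turn from the pose commanded when the call began, along the tool's axes at that moment; what a row does not reach only later rows make up. A row lasts 1/10 s, in which the tool goes at most 50 mm and 8.59 degrees, less where a joint would pass 70% of its speed; a pose out of reach is approached as far as the arm can. A call with a gripper value outside its range is refused whole. The fingers move at their own pace and stop on an object; "force" is the grip in N (left out, the last holds). Time passes only in rows, so rows that repeat a pose let the fingers close, or fill a call up. It gives the time, the measured TCP pose, the force, the opening and the grip force at its end, in the units of the state.
- r.get_obs(): the state, without advancing time (a new reading comes with each control period).
- r.grab_frame(name): name is "scene" or "top" or "wrist"; returns the picture (480x640x3 uint8, red, green, blue); there is no depth.
- r.calibration(name): a dict with "fx", "fy", "cx", "cy" (pixels), "k1" (the pictures are not rectified: a ray, as slopes to the right and down, at radius r is drawn at 1 + k1 r^2 times it, then the intrinsics apply), "rvec" (rotation vector, rad) and "tvec" (3), from world to camera coordinates, as OpenCV has them. Camera axes: x right, y down, z forward; pixel columns grow to the right and rows downward; lengths in m; the calibration is good to about 2 mm. A picture is of the moment at which its call begins: read the wrist's pose just before it. calibration takes no time and is no camera call; for the wrist camera it gives the pose at the moment of the call.
- r.hand_in(): hands the job in; it is judged then, once.
The state is a dict: "clock": time; "joints": joint angles; "qvel": joint speeds; "tau": joint torques, N m; "tcp_pos": TCP position; "orientation": TCP orientation; "contact_force": force on the tool from outside, world axes, zero at the start; "moment": the same for the moment, N m; "grip_width": finger opening in m; "gripper_force": force on a finger pad.
Only numpy, scipy, OpenCV 4.12 (cv2) and the standard library are available. Lean on these libraries where they do the work, as an engineer would, in place of code of your own. Each camera call takes 0.05 s, during which the arm holds its last target. There are 200 camera calls.

## Working session

There is one attempt and no reset: what is moved stays moved. The work goes in short steps, Python scripts to look and compute and a tool call to move; the robot and the scene stay as the last step left them, time stands still between calls to the robot, and variables do not carry over. Pictures are saved under pics/ and viewed, at most 10 in all, crops included, and the job is handed in when it is done.

Besides the shell and the picture viewer there is one more tool, called after "Request:" in YAML: its name, and indented under it one key for each argument. carry_out: Moves the arm, as the interface text tells. Its arguments: {"type":"object","properties":{"moves":{"type":"array","items":{"type":"array","items":{"type":"number"}}},"force":{"type":"number"}},"required":["moves"]}

```bash
mkdir -p pics; cat > h.py <<'E'
import numpy as np, cv2
from bench import r
def grab(n,f):
    c=r.calibration(n); im=r.grab_frame(n); cv2.imwrite(f'pics/{f}.png',cv2.cvtColor(im,cv2.COLOR_RGB2BGR)); return im,c
def K(c): return np.array([[c['fx'],0,c['cx']],[0,c['fy'],c['cy']],[0,0,1.]])
def ray(c,uv):
    R=cv2.Rodrigues(np.array(c['rvec'],float))[0]; t=np.array(c['tvec'],float)
    d=cv2.undistortPoints(np.array(uv,float).reshape(-1,1,2),K(c),np.array([c['k1'],0,0,0.])).reshape(-1,2)
    d=np.c_[d,np.ones(len(d))]@R; return -R.T@t,d
def plane(c,uv,z):
    o,d=ray(c,uv); return o+d*((z-o[2])/d[:,2])[:,None]
def proj(c,P):
    return cv2.projectPoints(np.array(P,float).reshape(-1,1,3),np.array(c['rvec'],float),np.array(c['tvec'],float),K(c),np.array([c['k1'],0,0,0.]))[0].reshape(-1,2)
E
python3 - <<'E'
from h import *
for n in('scene','top'):
    im,c=grab(n,n+'0'); print(n,{k:np.round(v,4) for k,v in c.items()}, np.round(ray(c,[[320,240]])[0],3))
o=r.get_obs(); print({k:np.round(v,3) for k,v in o.items()})
E
```

```text
scene {'fx': np.float64(444.1897), 'fy': np.float64(444.1897), 'cx': np.float64(313.1207), 'cy': np.float64(235.5676), 'k1': np.float64(0.0303), 'rvec': array([ 1.4016,  2.2288, -0.8726]), 'tvec': array([ 0.3007, -0.3236,  1.2358])} [1.086 0.211 0.705]
top {'fx': np.float64(529.0291), 'fy': np.float64(529.0291), 'cx': np.float64(317.2368), 'cy': np.float64(239.2288), 'k1': np.float64(-0.1464), 'rvec': array([ 2.1546, -2.0556,  0.227 ]), 'tvec': array([-0.0781,  0.5942,  1.0421])} [ 0.359 -0.058  1.146]
{'clock': np.float64(0.1), 'joints': array([-1.333,  0.478,  0.022,  1.556, -0.012,  1.109, -0.083]), 'qvel': array([ 0.   , -0.002,  0.   , -0.002,  0.   , -0.   ,  0.001]), 'tau': array([ 4.0000e-03, -5.9775e+01,  1.6130e+00, -2.8195e+01,  1.3000e-02,
        5.0000e-03,  0.0000e+00]), 'tcp_pos': array([0.229, 0.635, 0.404]), 'orientation': array([-5.400e-01, -3.095e+00,  3.000e-03]), 'contact_force': array([-0.523,  0.101,  0.137]), 'moment': array([ 0.011, -0.046, -0.004]), 'gripper_force': np.float64(0.0), 'grip_width': np.float64(0.085)}
```

View pics/top0.png

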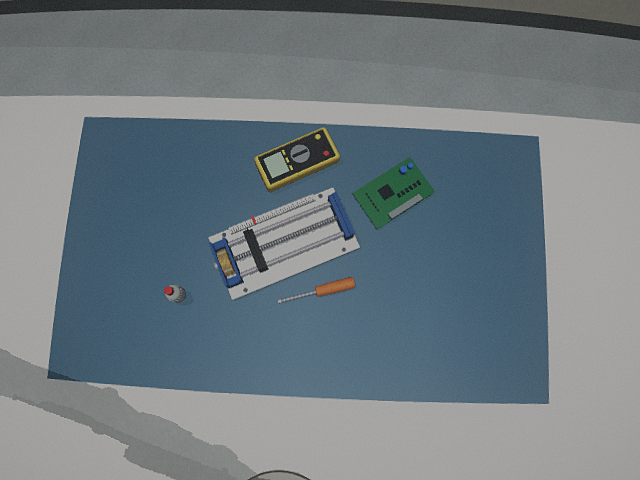

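View pics/scene0.png

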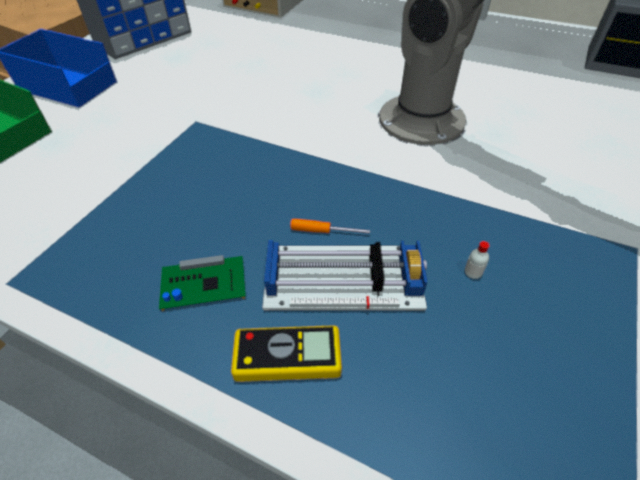

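Top view: holder with wheel at about (226,263), red mark (254,220), black jaw (256,250), fixed jaw (342,216); bottle (175,293). The scene view agrees. Next I measure the holder's pose.

```bash
python3 - <<'E'
from h import *
im=cv2.cvtColor(cv2.imread('pics/top0.png'),cv2.COLOR_BGR2RGB); c=r.calibration('top')
hsv=cv2.cvtColor(im,cv2.COLOR_RGB2HSV); H,S,V=cv2.split(hsv)
roi=np.zeros(H.shape,bool); roi[180:305,200:365]=1
def big(m,k=1):
    n,l,s,ce=cv2.connectedComponentsWithStats((m&roi).astype(np.uint8)); o=np.argsort(-s[1:,4])[:k]+1
    return [(s[i,4],ce[i],np.argwhere(l==i)[:,::-1]) for i in o]
blue=big((H>105)&(H<125)&(S>150)&(V>80),3)
for b in blue: print('blue',b[0],b[1])
red=big(((H<6)|(H>174))&(S>130),1)[0]; print('red',red[:2],plane(c,red[1],.030))
br=big((H>12)&(H<28)&(S>90)&(V>90),2)
for b in br: print('brass',b[0],b[1],plane(c,b[1],.070))
# light base: hull corners
m=((S<60)&(V>110)&roi).astype(np.uint8)
m=cv2.morphologyEx(m,cv2.MORPH_CLOSE,np.ones((9,9)))
cs=max(cv2.findContours(m,0,2)[0],key=cv2.contourArea)
rc=cv2.minAreaRect(cs); bp=cv2.boxPoints(rc); P=plane(c,bp,.016); print(bp,P,np.linalg.norm(np.diff(P,axis=0),axis=1),P.mean(0))
im2=cv2.resize(cv2.imread('pics/top0.png')[180:310,190:370],None,fx=4,fy=4,interpolation=cv2.INTER_CUBIC); cv2.imwrite('pics/crop.png',im2)
E
```

```text
blue 258 [224.57364341 260.65503876]
blue 21 [332.71428571 194.9047619 ]
blue 11 [349.18181818 226.72727273]
red (np.int32(16), array([253.125, 219.5  ])) [[0.64228681 0.09195991 0.03      ]]
brass 161 [224.0621118  261.23602484] [[0.54025737 0.14055053 0.07      ]]
brass 120 [334.6        286.45833333] [[ 0.49891703 -0.09024236  0.07      ]]
[[205.7044  236.16637]
 [333.92743 183.7115 ]
 [359.95575 247.33629]
 [231.73273 299.79114]] [[ 0.60323247  0.19601568  0.016     ]
 [ 0.73710106 -0.08118888  0.016     ]
 [ 0.59425607 -0.1437109   0.016     ]
 [ 0.46643584  0.12719233  0.016     ]] [0.30783627 0.15592849 0.29954394] [0.60025636 0.02457706 0.016     ]
```

View pics/crop.png

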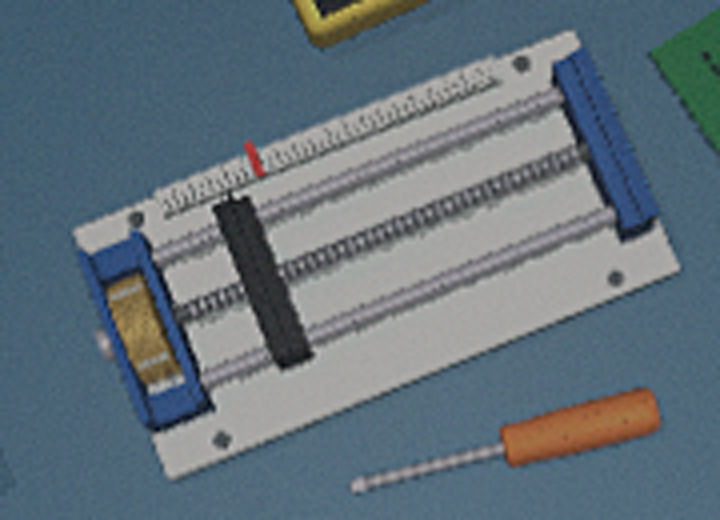

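The crop shows base corners at about (75,230), (575,30), (680,268), (172,478), red mark (254,158), pointer tip (230,193), brass wheel around (145,330), all in 4x crop pixels. I'll turn these into a holder pose.

```bash
cat >> h.py <<'E'
def tool():
    o=r.get_obs(); return np.array(o['tcp_pos']),cv2.Rodrigues(np.array(o['orientation'],float))[0],o
E
python3 - <<'E'
from h import *
c=r.calibration('top')
q=lambda a:np.array(a,float)/4+[190-.375,180-.375]
P=plane(c,q([[75,230],[575,30],[680,268],[172,478]]),.016)
print(P.round(4),np.linalg.norm(np.diff(P,axis=0),axis=1))
e=P[0]+P[3]-P[1]-P[2]; yaw=np.arctan2(-e[0],e[1]); o=P.mean(0)[:2]
f=P[0]+P[1]-P[2]-P[3]; print('yaw',yaw,np.arctan2(f[1],f[0]),'orig',o)
R=np.array([[np.cos(yaw),-np.sin(yaw)],[np.sin(yaw),np.cos(yaw)]])
print('crown',o+R@[0,.13])
for n,p,z in(('mark',[254,158],.03),('ptr',[230,193],.029),('jaw',[265,280],.062),('wheel',[145,330],.07)):
    print(n,(plane(c,q(p),z)[0,:2]-o)@R)
t,T,ob=tool(); print(t,T.round(3)); cr=np.r_[o+R@[0,.13],0]
print('tool x ang',np.arctan2(T[1,0],T[0,0]),'need roll', )
w=r.calibration('wrist'); print('cam in tool',T.T@(ray(w,[[320,240]])[0]-t))
print('shift to crown w/ tcp z .35', T.T@(np.r_[cr[:2],.35]-t))
E
```

```text
[[ 0.6014  0.1899  0.016 ]
 [ 0.729  -0.0803  0.016 ]
 [ 0.5958 -0.1429  0.016 ]
 [ 0.468   0.1254  0.016 ]] [0.29877686 0.14721008 0.29721656]
yaw 0.443037757775381 0.44508666006560765 orig [0.59853376 0.02300925]
crown [0.5428046  0.14045822]
mark [0.06987591 0.04323244]
ptr [0.05687711 0.06244588]
jaw [-0.00305005  0.06133988]
wheel [-0.00546503  0.12833718]
[0.22868219 0.63480249 0.40380267] [[-0.941  0.339 -0.   ]
 [ 0.339  0.941 -0.002]
 [-0.    -0.002 -1.   ]]
tool x ang 2.7958162789143777 need roll
cam in tool [ 0.08399663 -0.00019274  0.03027256]
shift to crown w/ tcp z .35 [-0.46307067 -0.35852834  0.05446894]
```

Sizes check out (299 x 147 mm, pointer at holder x 57 and y 62, mark at y 43), so the gap is about 19 mm. I'll move above the crown with the gripper shut.

Request:
carry_out:
  moves:
    - [-0.04,-0.03,0,-0.1,0]
    - [-0.08,-0.06,0,-0.2,0]
    - [-0.12,-0.09,0,-0.3,0]
    - [-0.16,-0.12,0,-0.4,0]
    - [-0.2,-0.155,0.01,-0.5,0]
    - [-0.24,-0.185,0.02,-0.6,0]
    - [-0.28,-0.215,0.03,-0.7,0]
    - [-0.32,-0.245,0.03,-0.789,0]

```text
clock: 0.9
tcp_pos: [0.4437, 0.299, 0.3735]
orientation: [0.697, -3.061, 0.002]
contact_force: [0.6, 0.2, -0.7]
grip_width: 0.0004
gripper_force: 0.0
```

```bash
python3 - <<'E'
from h import *
t,T,o=tool(); print(o['clock'],t,np.arctan2(T[1,0],T[0,0])%6.283,T[:,2],o['joints'],T.T@(np.r_[.5428,.1405,.35]-t))
E
```

```text
0.9 [0.44371678 0.29896566 0.37349483] 3.5890736515001485 [-0.00180854 -0.00146271 -0.99999729] [-7.07227088e-01  2.83065272e-01 -2.72428288e-03  1.92243660e+00
  8.57463214e-04  9.38416935e-01  1.30811178e+00] [-0.02077874 -0.18572728  0.02354736]
```

Request:
carry_out:
  moves:
    - [-0.004,-0.035,0.005,0,0]
    - [-0.008,-0.07,0.01,0,0]
    - [-0.012,-0.105,0.015,0,0]
    - [-0.016,-0.14,0.02,0,0]
    - [-0.02,-0.175,0.024,0,0]
    - [-0.021,-0.186,0.024,0,0]
    - [-0.021,-0.186,0.024,0,0]
    - [-0.021,-0.186,0.024,0,0]

```text
clock: 1.7
tcp_pos: [0.5417, 0.1432, 0.3507]
orientation: [0.692, -3.064, -0.001]
contact_force: [-0.3, -0.0, 1.1]
grip_width: -0.0002
gripper_force: 0.0
```

```bash
python3 - <<'E'
from h import *
t,T,o=tool(); im,c=grab('wrist','w1'); print(o['clock'],t,np.arctan2(T[1,0],T[0,0])%6.283,o['contact_force'])
yaw=.444; R=np.array([[np.cos(yaw),-np.sin(yaw)],[np.sin(yaw),np.cos(yaw)]]); O=np.array([.5985,.0230])
for p in([0,.13,.074],[.068,.043,.03],[.058,.062,.029],[-.075,.15,.016]):
    print(p,proj(c,np.r_[O+R@p[:2],p[2]]))
E
```

```text
1.7 [0.54171162 0.14324045 0.35070898] 3.585666439200625 [-0.32015273 -0.04209834  1.0684453 ]
[0, 0.13, 0.074] [[314.86426716 244.17967018]]
[0.068, 0.043, 0.03] [[203.76627642 308.87856548]]
[0.058, 0.062, 0.029] [[227.3690706  296.76322235]]
[-0.075, 0.15, 0.016] [[344.09632562 115.57202258]]
```

View pics/w1.png

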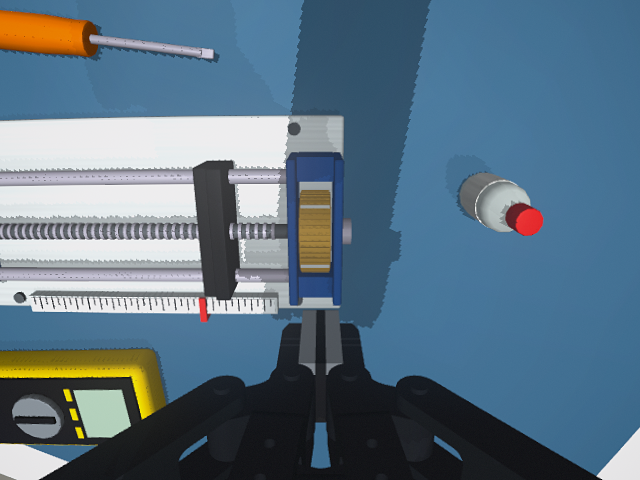

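The wrist view confirms the pose: wheel at column 315, red mark (204,309), base corner (343,116), all within a pixel of prediction. I'll measure the pointer and mark from this picture and then lower.

```bash
cat >> h.py <<'E'
yaw=.444; R2=np.array([[np.cos(yaw),-np.sin(yaw)],[np.sin(yaw),np.cos(yaw)]]); O=np.array([.5985,.0230])
def W(p): return np.r_[O+R2@np.array(p[:2]),p[2]]
def strip(im,c,f):
    # rectified patch of scale plane z=.029: holder x .03...09, y .02...09, 10 px/mm
    q=np.array([[.03,.02],[.09,.02],[.09,.09],[.03,.09]])
    src=proj(c,[W([*a,.029]) for a in q]).astype(np.float32)
    dst=np.array([[0,0],[600,0],[600,700],[0,700]],np.float32)
    o=cv2.warpPerspective(im,cv2.getPerspectiveTransform(src,dst),(600,700),flags=cv2.INTER_CUBIC)
    o=cv2.rotate(o,cv2.ROTATE_90_CLOCKWISE)   # cols: y from .09 (left) ... to .02 -> see below
    cv2.imwrite(f'pics/{f}.png',cv2.cvtColor(o,cv2.COLOR_RGB2BGR)[:, :]); return o
E
python3 - <<'E'
from h import *
im=cv2.cvtColor(cv2.imread('pics/w1.png'),cv2.COLOR_BGR2RGB); c=r.calibration('wrist')
o=strip(im,c,'s1'); h=cv2.cvtColor(o,cv2.COLOR_RGB2HSV)
m=((h[...,0]<8)|(h[...,0]>172))&(h[...,1]>120); a=np.argwhere(m); print('mark y', .09-a[:,1].mean()/1e4, 'x',.03+a[:,0].min()/1e4,.03+a[:,0].max()/1e4)
t,T,ob=tool(); print('to z tip .080, holder x -.014', T.T@(W([-.014,.13,.080+.173])-t), ob['clock'])
E
```

```text
mark y 0.042629072271513475 x 0.059 0.08
to z tip .080, holder x -.014 [ 0.014454   -0.00363343  0.09778547] 1.75
```

View pics/s1.png

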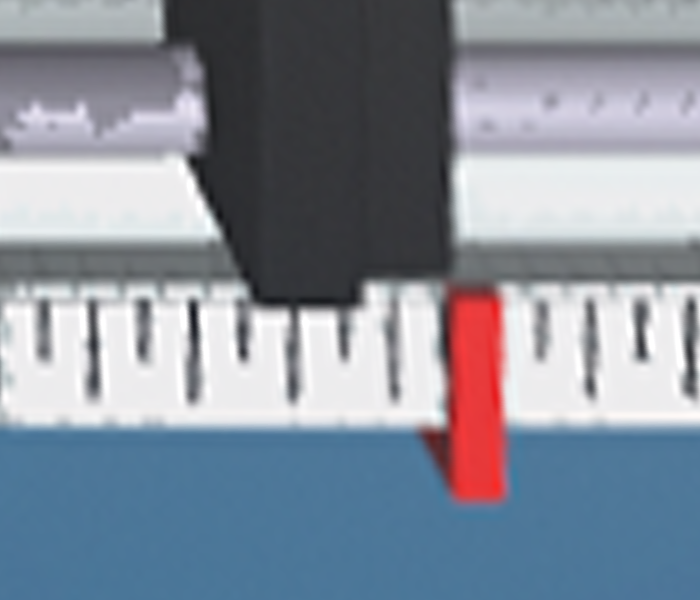

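The strip shows the red mark at y = 42.6 mm. The jaw hides the pointer from this side, so I'll use the top-view gap of about 19 mm for now. Next I lower to 6 mm above crown height.

Request:
carry_out:
  moves:
    - [0.0145,-0.0036,0.03,0,0]
    - [0.0145,-0.0036,0.06,0,0]
    - [0.0145,-0.0036,0.085,0,0]
    - [0.0145,-0.0036,0.098,0,0]
    - [0.0145,-0.0036,0.098,0,0]
    - [0.0145,-0.0036,0.098,0,0]
    - [0.0145,-0.0036,0.098,0,0]
    - [0.0145,-0.0036,0.098,0,0]

```text
clock: 2.55
tcp_pos: [0.5312, 0.1328, 0.254]
orientation: [-0.69, 3.063, 0.001]
contact_force: [-0.7, 0.3, -0.1]
grip_width: -0.0
gripper_force: 0.0
```

```bash
python3 - <<'E'
from h import *
t,T,o=tool(); print(o['clock'],t,o['contact_force'],'err',T.T@(W([-.008,.13,.074+.173])-t))
E
```

```text
2.55 [0.53118229 0.13283254 0.25401641] [-0.69817957  0.26159459 -0.12572805] err [-0.00559447  0.00190485  0.00702871]
```

Request:
carry_out:
  moves:
    - [-0.004,0.0018,0.003,0,0]
    - [-0.004,0.0018,0.005,0,0]
    - [-0.004,0.0018,0.006,0,0]
    - [-0.004,0.0018,0.0065,0,0]
    - [-0.004,0.0018,0.007,0,0]
    - [-0.004,0.0018,0.0075,0,0]
    - [-0.004,0.0018,0.0075,0,0]
    - [-0.004,0.0018,0.0075,0,0]

```text
clock: 3.35
tcp_pos: [0.5342, 0.1364, 0.247]
orientation: [-0.69, 3.062, 0.001]
contact_force: [-3.6, -0.0, 14.8]
grip_width: -0.0
gripper_force: 7.4
```

Request:
carry_out:
  moves:
    - [0,0,-0.0003,0,0]
    - [-0.004,0,-0.0003,0,0]
    - [-0.008,0,-0.0003,0,0]
    - [-0.012,0,-0.0003,0,0]
    - [-0.016,0,-0.0003,0,0]
    - [-0.02,0,-0.0003,0,0]
    - [-0.02,0,-0.0003,0,0]
    - [-0.02,0,-0.0003,0,0]

```text
clock: 4.15
tcp_pos: [0.5527, 0.1452, 0.2469]
orientation: [-0.69, 3.061, 0.002]
contact_force: [0.7, 2.6, 8.2]
grip_width: -0.0
gripper_force: 3.8
```

```bash
python3 - <<'E'
from h import *
t,T,o=tool(); print(t,R2.T@(t[:2]-W([0,.13,0])[:2]),R2.T@np.array(o['contact_force'])[:2],T[:,2])
im,c=grab('top','t2'); im,c=grab('wrist','w2'); strip(im,c,'s2')
a=cv2.imread('pics/top0.png')[180:310,190:370];b=cv2.imread('pics/t2.png')[180:310,190:370]
cv2.imwrite('pics/cmp.png',np.hstack([cv2.resize(b,None,fx=3,fy=3,interpolation=2),cv2.resize(cv2.imread('pics/w2.png')[100:340,100:340],(390,390))[:390,:260]]))
E
```

```text
[0.55271358 0.14524846 0.24690684] [1.11654413e-02 6.31219394e-05] [1.72337707 2.10512314] [ 0.00328422  0.00179048 -0.999993  ]
```

View pics/cmp.png

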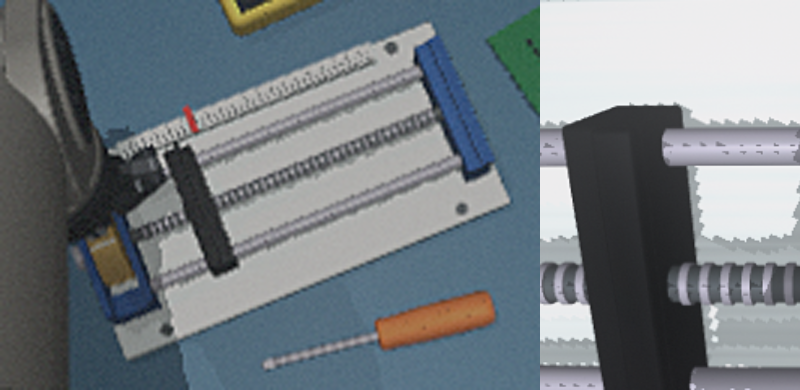

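Left half (top camera, 3x): the pointer (172,147) and mark (191,119) stay visible during a stroke. I'll track the jaw numerically, relative to its starting picture.

```bash
cat >> h.py <<'E'
def jaw(im,c):
    # dark band of jaw, holder-x -40..40 at z=.062, 2 px/mm -> y of band centre (mm), width; and red mark y at z .03
    q=np.array([[-.03,.0],[.03,.0],[.03,.09],[-.03,.09]])
    src=proj(c,[W([*a,.062]) for a in q]).astype(np.float32)
    M=cv2.getPerspectiveTransform(src,np.array([[0,0],[600,0],[600,900],[0,900]],np.float32))
    g=cv2.cvtColor(cv2.warpPerspective(im,M,(600,900),flags=cv2.INTER_LINEAR),cv2.COLOR_RGB2GRAY)
    p=np.median(g,axis=1).astype(float); m=cv2.blur(p.reshape(-1,1),(1,5)).ravel()
    i=np.argmin(cv2.blur(p.reshape(-1,1),(1,180)).ravel()); th=(m.min()+np.median(m))/2
    d=m<th; a=b=i
    while a>0 and d[a]:a-=1
    while b<899 and d[b]:b+=1
    return (a+b)/20,(b-a)/10
E
python3 - <<'E'
from h import *
c=r.calibration('top')
for f in('top0','t2'): print(f,jaw(cv2.cvtColor(cv2.imread(f'pics/{f}.png'),cv2.COLOR_BGR2RGB),c))
E
```

```text
top0 (np.float64(62.9), np.float64(21.0))
t2 (np.float64(59.85), np.float64(21.3))
```

Request:
carry_out:
  moves:
    - [0,0,-0.005,0,0]
    - [0.012,0,-0.006,0,0]
    - [0.025,0,-0.004,0,0]
    - [0.025,0,-0.001,0,0]
    - [0.025,0,-0.0002,0,0]
    - [0.025,0,0,0,0]
    - [0.025,0,0,0,0]
    - [0.025,0,0,0,0]

```text
clock: 5.05
tcp_pos: [0.529, 0.1335, 0.2459]
orientation: [0.69, -3.064, 0.0]
contact_force: [-3.9, -2.4, 7.6]
grip_width: -0.0001
gripper_force: 4.2
```

20 mm of stroke gave 3.05 mm of jaw travel, against 2.9 mm expected, so there's no slip. About 16 mm remain, so I'll do repeated 27 mm strokes.

Request:
carry_out:
  moves:
    - [-0.007,0,0,0,0]
    - [-0.014,0,0,0,0]
    - [-0.021,0,0,0,0]
    - [-0.027,0,0,0,0]
    - [-0.027,0,-0.006,0,0]
    - [-0.012,0,-0.006,0,0]
    - [0,0,-0.004,0,0]
    - [0,0,0,0,0]

```text
clock: 5.85
tcp_pos: [0.5275, 0.1328, 0.2453]
orientation: [0.689, -3.063, 0.001]
contact_force: [-3.2, -1.7, 7.1]
grip_width: 0.0001
gripper_force: 5.1
```

```bash
python3 - <<'E'
from h import *
t,T,o=tool(); print(o['clock'],R2.T@(t[:2]-W([0,.13,0])[:2]),t[2],o['contact_force'])
print(jaw(*grab('top','t3')))
E
```

```text
5.85 [-0.01692015 -0.00035052] 0.24534093411193394 [-3.2328662  -1.7465613   7.09296736]
(np.float64(55.35), np.float64(20.7))
```

Request:
carry_out:
  moves:
    - [-0.007,0,0,0,0]
    - [-0.014,0,0,0,0]
    - [-0.021,0,0,0,0]
    - [-0.028,0,0,0,0]
    - [-0.028,0,-0.006,0,0]
    - [-0.012,0,-0.006,0,0]
    - [-0.001,0,-0.004,0,0]
    - [-0.001,0,0,0,0]

```text
clock: 6.7
tcp_pos: [0.5285, 0.1332, 0.2453]
orientation: [0.689, -3.063, 0.001]
contact_force: [-7.5, -2.6, 18.8]
grip_width: -0.0001
gripper_force: 11.5
```

```bash
python3 - <<'E'
from h import *
t,T,o=tool(); print(o['clock'],R2.T@(t[:2]-W([0,.13,0])[:2]),t[2],o['contact_force'])
print(jaw(*grab('top','t4')))
E
```

```text
6.7 [-0.01589457 -0.00036566] 0.24534156961353218 [-7.51040817 -2.60460478 18.80872549]
(np.float64(50.65), np.float64(20.5))
```

Request:
carry_out:
  moves:
    - [-0.005,0,-0.0002,0,0]
    - [-0.01,0,-0.0002,0,0]
    - [-0.016,0,-0.0002,0,0]
    - [-0.022,0,-0.0002,0,0]
    - [-0.022,0,-0.006,0,0]
    - [-0.022,0,-0.04,0,0]
    - [-0.06,0,-0.08,0,0]
    - [-0.1,0,-0.11,0,0]

```text
clock: 7.55
tcp_pos: [0.6166, 0.1749, 0.3541]
orientation: [0.689, -3.064, 0.0]
contact_force: [0.9, 0.3, 0.3]
grip_width: -0.0002
gripper_force: 0.0
```

Request:
carry_out:
  moves:
    - [-0.03,0,0,0,0]
    - [-0.05,-0.02,0,0,0]
    - [-0.05,-0.05,0,0,0]
    - [-0.05,-0.08,0,0,0]
    - [-0.05,-0.08,0,0,0]
    - [-0.05,-0.08,0,0,0]
    - [-0.05,-0.08,0,0,0]
    - [-0.05,-0.08,0,0,0]

```text
clock: 8.35
tcp_pos: [0.6956, 0.1261, 0.3523]
orientation: [0.694, -3.064, -0.002]
contact_force: [-0.4, 0.5, -0.1]
grip_width: 0.0003
gripper_force: 0.0
```

```bash
python3 - <<'E'
from h import *
t,T,o=tool(); print(o['clock'],R2.T@(t[:2]-O),t[2])
print(jaw(*grab('top','t5')))
im,c=grab('wrist','w5'); print(R2.T@(ray(c,[[320,240]])[0][:2]-O)); strip(im,c,'s5')
E
```

```text
8.35 [0.13194942 0.05143081] 0.35234508831516403
(np.float64(47.0), np.float64(19.6))
[0.04784942 0.05118802]
```

View pics/s5.png

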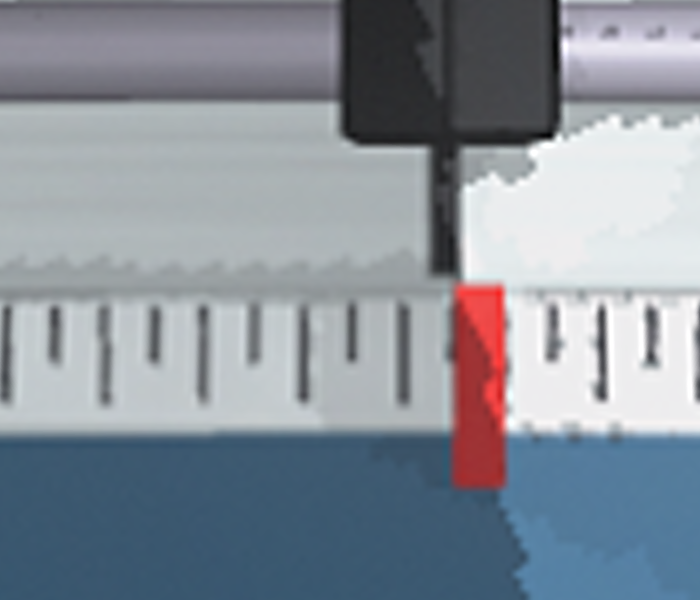

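The near view is clear: pointer at column 446, red mark centre at column 479 (5 mm wide, as given), so 3.3 mm remain. The target jaw reading is 43.7. I go back to the wheel.

```bash
python3 - <<'E'
from h import *
t,T,o=tool(); print(T.T@(W([-.009,.13,.252])-t))
E
```

```text
[0.14084081 0.07903934 0.1005461 ]
```

Request:
carry_out:
  moves:
    - [0.035,0.02,0,0,0]
    - [0.07,0.04,0,0,0]
    - [0.105,0.06,0,0,0]
    - [0.138,0.079,0.02,0,0]
    - [0.14,0.079,0.06,0,0]
    - [0.14,0.079,0.09,0,0]
    - [0.14,0.079,0.1,0,0]
    - [0.14,0.079,0.1,0,0]

```text
clock: 9.25
tcp_pos: [0.5354, 0.1361, 0.2516]
orientation: [0.691, -3.062, 0.0]
contact_force: [0.4, 0.3, -0.6]
grip_width: -0.0001
gripper_force: 0.0
```

```bash
python3 - <<'E'
from h import *
t,T,o=tool(); print(R2.T@(t[:2]-W([0,.13,0])[:2]),T.T@(W([-.009,.13,.2468])-t))
E
```

```text
[-0.0084106  -0.00078462] [0.00057819 0.00078321 0.0048019 ]
```

Press, then a 15 mm stroke.

Request:
carry_out:
  moves:
    - [0,0,0.003,0,0]
    - [0,0,0.0045,0,0]
    - [0,0,0.005,0,0]
    - [-0.004,0,0.005,0,0]
    - [-0.008,0,0.005,0,0]
    - [-0.012,0,0.005,0,0]
    - [-0.015,0,0.005,0,0]
    - [-0.015,0,0.005,0,0]

```text
clock: 10.05
tcp_pos: [0.5498, 0.1426, 0.2475]
orientation: [-0.691, 3.064, 0.0]
contact_force: [-0.2, -0.8, 0.8]
grip_width: 0.0002
gripper_force: 0.2
```

```bash
python3 - <<'E'
from h import *
t,T,o=tool(); print(o['clock'],R2.T@(t[:2]-W([0,.13,0])[:2]),t[2],o['contact_force'])
print(jaw(*grab('top','t6')))
E
```

```text
10.05 [ 0.00737004 -0.00106082] 0.2475406510830123 [-0.20049709 -0.76689512  0.7961384 ]
(np.float64(46.8), np.float64(20.0))
```

Barely in contact, so nothing moved. I lift, go back, and press about 0.7 mm deeper.

Request:
carry_out:
  moves:
    - [0,0,-0.004,0,0]
    - [0.01,0,-0.004,0,0]
    - [0.017,0,-0.004,0,0]
    - [0.017,0,-0.002,0,0]
    - [0.017,0,0,0,0]
    - [0.017,0,0.0005,0,0]
    - [0.017,0,0.0007,0,0]
    - [0.017,0,0.0007,0,0]

```text
clock: 10.9
tcp_pos: [0.5341, 0.1351, 0.2472]
orientation: [-0.69, 3.065, 0.0]
contact_force: [-2.6, -0.6, 6.0]
grip_width: 0.0
gripper_force: 3.0
```

Request:
carry_out:
  moves:
    - [-0.003,0,0,0,0]
    - [-0.006,0,0,0,0]
    - [-0.009,0,0,0,0]
    - [-0.012,0,0,0,0]
    - [-0.015,0,0,0,0]
    - [-0.015,0,0,0,0]
    - [-0.015,0,0,0,0]
    - [-0.015,0,0,0,0]

```text
clock: 11.7
tcp_pos: [0.5483, 0.1418, 0.2474]
orientation: [-0.69, 3.063, 0.0]
contact_force: [-0.0, 0.0, 5.0]
grip_width: -0.0002
gripper_force: 2.6
```

```bash
python3 - <<'E'
from h import *
t,T,o=tool(); print(o['clock'],R2.T@(t[:2]-W([0,.13,0])[:2]),t[2],o['contact_force'])
print(jaw(*grab('top','t7')))
E
```

```text
11.7 [ 0.00564647 -0.00116245] 0.24740114113758896 [-0.02093436  0.03392805  5.00888166]
(np.float64(44.45), np.float64(19.9))
```

About 0.7 mm remain. I stroke 5 mm more, then lift off and look.

Request:
carry_out:
  moves:
    - [-0.002,0,0,0,0]
    - [-0.004,0,0,0,0]
    - [-0.005,0,0,0,0]
    - [-0.005,0,0,0,0]
    - [-0.005,0,-0.005,0,0]
    - [-0.005,0,-0.04,0,0]
    - [-0.04,0,-0.08,0,0]
    - [-0.08,0,-0.105,0,0]

```text
clock: 12.55
tcp_pos: [0.6197, 0.1751, 0.3543]
orientation: [-0.689, 3.065, -0.0]
contact_force: [1.4, 0.1, -0.7]
grip_width: 0.0
gripper_force: 0.0
```

Request:
carry_out:
  moves:
    - [-0.035,-0.02,0,0,0]
    - [-0.05,-0.05,0,0,0]
    - [-0.05,-0.08,0,0,0]
    - [-0.05,-0.08,0,0,0]
    - [-0.05,-0.08,0,0,0]
    - [-0.05,-0.08,0,0,0]
    - [-0.05,-0.08,0,0,0]
    - [-0.05,-0.08,0,0,0]

```text
clock: 13.35
tcp_pos: [0.6987, 0.126, 0.3518]
orientation: [0.693, -3.064, -0.001]
contact_force: [-0.6, 0.6, -0.6]
grip_width: 0.0002
gripper_force: 0.0
```

```bash
python3 - <<'E'
from h import *
print(jaw(*grab('top','t8')),r.get_obs()['clock'])
im,c=grab('wrist','w8'); strip(im,c,'s8')
E
```

```text
(np.float64(44.05), np.float64(19.5)) 13.4
```

View pics/s8.png

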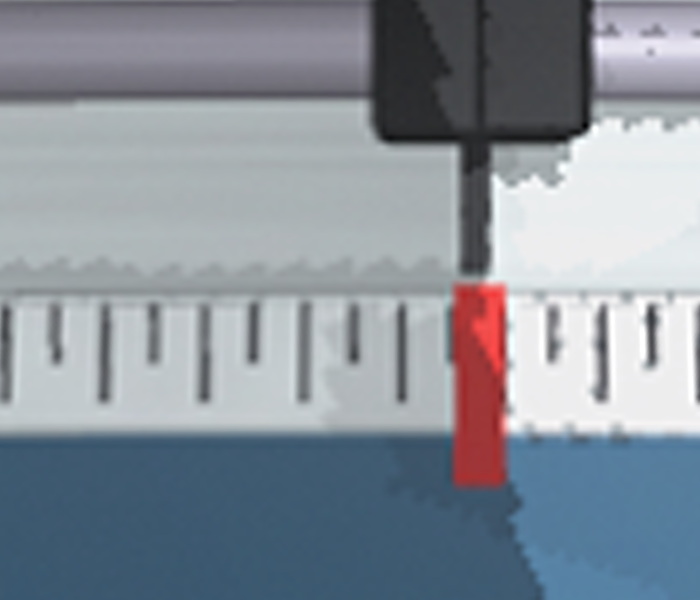

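The pointer is at column 475 and the mark centre at column 480, so it's 0.5 mm short, well within ±2.5 mm. The holder hasn't shifted and the arm is clear, so I hand in.

```bash
python3 -c "
from bench import r
print(r.hand_in())"
```

```text
the job is handed in; nothing more can be done
None
```

I handed the job in at about 13.4 s. In the last picture the pointer stood on the red mark, about 0.5 mm short of its middle. The arm was clear and the holder showed no shift in that view. I did not measure the four things around it again, and the hand-in returned no verdict.

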